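Count a finished board and present it level for inspection

ROBOT

A 7-joint arm with a two-finger parallel gripper is mounted at the origin on a cart in front of the work surface, level with it; the furniture and walls round the work are solid. World frame = base frame: x ahead of the robot, y to its left, z up, the work surface at z = 0. Lengths are in m, angles in rad, forces in N, time in s.
With the tool pointing down it reaches from about 0.4 to 0.85 m from the base axis. Payload 10.4 kg.
Tool frame: the origin (TCP) lies at the very end of the fingers, on their centre line; the grasp point (between the pads) lies 19 mm behind it (grip_point_offset is the distance from the TCP to the grasp point, in m); z points along the fingers, y is the line along which they close (so a half turn about z gives the same grasp; the last joint's range is limited). The gripper opens to 87 mm and grips with 3 to 60 N. Pads are 19 mm wide; open, the fingers measure 117 mm over their backs; the gripper's body (75 mm by 190 mm) begins 51 mm behind the grasp point.
Start: joints at [1.326, 0.332, -0.065, 1.46, 0.022, 1.35, -0.088], TCP at [0.138, -0.61, 0.223] pointing down, gripper open.
Joint ranges: [-2.6, 2.6], [-0.5, 2.12], [-1.47, 1.34], [0.16, 2.42], [-1.27, 4.41], [0.06, 2.06], [-2.6, 2.6]. Speed limits (rad/s): [2.22, 2.22, 2.79, 2.79, 3.14, 3.14, 3.14].

INTERFACE

Orientations are given as a unit quaternion [x, y, z, w].
In Python, from bench import * gives the robot as it stands.
- The arm moves only by the tool play_rows, never from a script. Its argument "increments" is text: rows parted by semicolons, each of 7 numbers parted by spaces: the turn, a rotation vector about the tool's x, y, z in rad, then the shift along the tool's x, y, z in m, then the opening, from 0 (shut) to 1 (fully open). A call has 1 to 8 rows; each row is the pose to reach, as a shift and turn from the pose commanded when the call began, along the tool's axes at that moment; what a row does not reach only later rows make up. A row lasts 1/10 s, in which the tool goes at most 50 mm and 8.59 degrees, less where a joint would pass 70% of its speed; a pose out of reach is approached as far as the arm can. A call with a gripper value outside its range is refused whole. The fingers move at their own pace and stop on an object; "grip_force" is the grip in N (left out, the last holds). Time passes only in rows, so rows that repeat a pose let the fingers close. It gives the time, the measured TCP pose, the force, the opening and the grip force at its end, in the units of the state.
- read_state(): the state, without advancing time (a new reading comes with each control period).
- camera(name): name is "scene" or "top"; returns a dict with "color" (400x640x3 uint8, red, green, blue), "fx", "fy", "cx", "cy" (pixels), "camera_from_world" (4x4, takes a point from world to camera coordinates). Camera axes: x right, y down, z forward; pixel columns grow to the right and rows downward; lengths in m; the calibration is good to about 2 mm. A picture is of the moment at which its call begins. There is no depth.
- close_job(): hands the job in; it is judged then, once.
The state is a dict: "time": time; "joint_positions": joint angles; "joint_vel": joint speeds; "joint_torque": joint torques, N m; "ee_pos": TCP position; "eef_rot": TCP orientation; "ft_force": force on the tool from outside, world axes, zero at the start; "torque": the same for the moment, N m; "width": finger opening in m; "grip_force": force on a finger pad.
Only numpy, scipy, OpenCV 4.12 (cv2) and the standard library are available. Lean on these libraries where they do the work, as an engineer would, in place of code of your own. Each camera call takes 0.05 s, during which the arm holds its last target. There are 200 camera calls.

TASK

Count the finished board (the long one lying on the drying stand) on the piece counter: swing the counter's red-posted lever all the way to its stop and let it spring back home. Then take the board across its middle, lift it straight up off the stand and hold it level and still about 10 cm above where it lay, ready for inspection; finish while still holding it there. Keep the board level throughout, and leave the other things on the bench where they are.

Things in the scene. Friction and masses are not known exactly. Their poses are not given: they have to be found in the camera images.
- board: Finished hardwood board, pale brown, 45 x 160 x 19 mm, about 0.08 kg, loose, lying flat across the two rails of the drying stand with its underside about 40 mm above the bench. Origin: centre of its underside; x across its 45 mm width, y along its 160 mm length, z up.
- stand: Drying stand fixed to the bench: plywood foot 90 x 180 x 12 mm with two black-capped cross rails (80 mm long, 16 mm wide) whose tops are 40 mm above the bench and which are 110 mm apart, centre to centre. Origin: centre of its underside; y along its length (the board lies along y), z up. Between the rails the board's long edges are free, with 28 mm of air below the board.
- counter: Piece counter fixed to the bench: grey housing 80 x 66 mm on a 92 x 78 mm foot, 36 mm high (41 mm at the white number wheels, 50 mm at the pivot hub), with a small black reset wheel on its side. Origin: centre of its underside, right under the lever's upright pivot; z up. The lever's post sweeps past on the counter's -x side, from +y towards -y.
- lever_post (a point): Centre of the top of the red upright post at the lever's end: a round post 14 mm in diameter, 34 mm tall, standing on the flat steel lever arm; its top is 80 mm and the arm's upper side about 47 mm above the bench. The post is 55 mm from the pivot axis and moves with the lever.
- lever (a joint): Lever angle in rad about the vertical pivot through the counter's origin: 0 at rest, 1.0 at the stop, growing counter-clockwise seen from above. At 0 the post lies 0.5 rad short of the counter's -x direction (at x = -48, y = +26 mm in the counter's frame), at the stop 0.5 rad past it (x = -48, y = -26 mm). A spring always drives it back to 0; at the stop it takes about 3.6 N at the post.
- short_offcut: Short hardwood offcut, 39 x 110 x 19 mm, loose, lying on the bench: not the board to be lifted. Origin: centre of its underside; y along its length.
- filler_tin: White round tin with grey lid, 66 mm in diameter, 54 mm tall, loose on the bench. Origin: centre of its underside.
- cork_block: Brown wooden block, 58 x 100 x 34 mm, loose on the bench. Origin: centre of its underside.
- sanding_block: Black rubber sanding block, 64 x 115 x 43 mm, loose on the bench. Origin: centre of its underside.

How it is judged:
By the outcome, as a careful person would: the job done as asked, in the order asked, and still so for the second after the job is handed in, while the arm keeps its last pose, push and grip.
It also fails if it takes over 56 s, if anything falls off the work surface, if the arm or the gripper's body presses on something with over 40 N, if the wrist force passes 120 N, or if a joint passes its speed limit or range.

## Working session

There is one attempt and no reset: what is moved stays moved. The work goes in short steps, Python scripts to look and compute and a tool call to move; the robot and the scene stay as the last step left them, time stands still between calls to the robot, and variables do not carry over. Pictures are saved under pics/ and viewed, at most 10 in all, crops included, and the job is handed in when it is done.

Besides the shell and the picture viewer there is one more tool, called after "Emit:" by a JSON object that holds its "fn" and its "kwargs", one argument or row to a line. play_rows: Moves the arm, as the interface text tells. Its arguments: {"type":"object","properties":{"increments":{"type":"string"},"grip_force":{"type":"number"}},"required":["increments"]}

```bash
mkdir -p pics
python3 - <<'E'
from bench import *
import cv2
s=read_state();print(s)
for n in("top","scene"):
    c=camera(n);cv2.imwrite(f"pics/{n}0.png",c["color"][:,:,::-1]);print(n,c["fx"],c["fy"],c["cx"],c["cy"],c["camera_from_world"])
E
```

```text
{'time': 0.0, 'joint_positions': array([ 1.3263849 ,  0.33285122, -0.06470662,  1.46093642,  0.0215788 ,
        1.3498774 , -0.08846263]), 'joint_vel': array([-5.57986235e-05, -5.54398750e-05,  3.11533412e-04, -1.39844967e-03,
       -1.69064250e-03, -5.67633648e-04, -1.35934634e-04]), 'joint_torque': array([-2.70734981e-04, -6.23250747e+01,  2.40020163e-02, -3.89900100e+01,
       -6.15422730e-02,  3.98465584e-02,  1.30287258e-04]), 'ee_pos': array([ 0.13742079, -0.60931746,  0.22176917]), 'eef_rot': array([ 9.93852714e-01,  1.10708214e-01, -9.64126226e-05, -6.82184209e-04]), 'ft_force': array([0.89102327, 0.2002395 , 0.69673067]), 'torque': array([ 0.06126327,  0.05018584, -0.02761644]), 'grip_force': 0.0, 'width': 0.08691547464756377}
top 385.32459618667025 385.32459618667025 309.17064790325895 199.9744861880268 [[-0.00841694 -0.99988117  0.01291527  0.032727  ]
 [-0.9834554   0.00594004 -0.181053    0.57169124]
 [ 0.18095477 -0.0142255  -0.98338853  1.08121452]
 [ 0.          0.          0.          1.        ]]
scene 449.3280368710689 449.3280368710689 324.16150881704425 200.95787270002333 [[ 0.91428527 -0.40460301  0.01946393 -0.47819913]
 [-0.28854248 -0.68424108 -0.66974427  0.24366807]
 [ 0.28429857  0.60672115 -0.7423367   0.97216507]
 [ 0.          0.          0.          1.        ]]
```

View pics/top0.png

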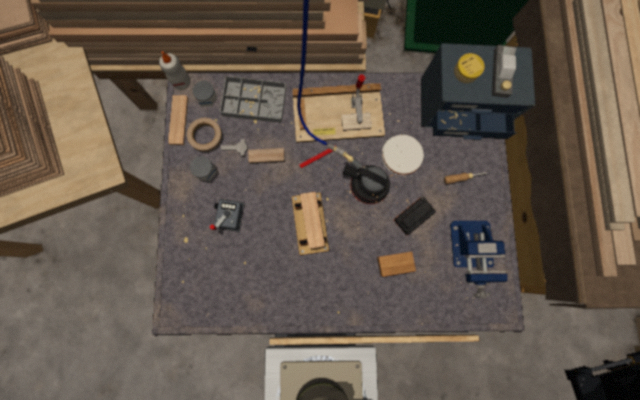

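View pics/scene0.png

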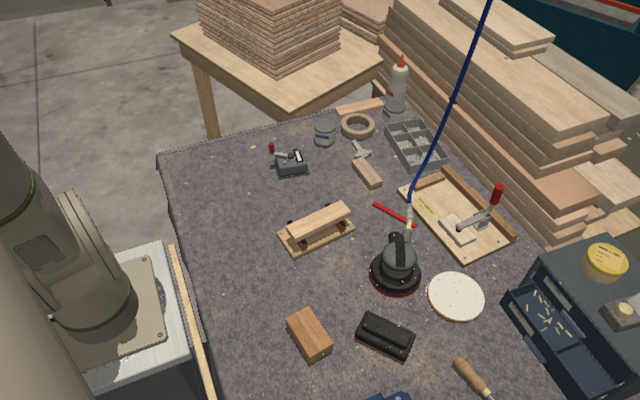

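The top view shows the board near (311,221), the counter at (228,216) and the red post at (213,227). The scene view shows the board at (318,227) and the post at (272,147). Next I'll measure them.

```bash
cat > h.py <<'E'
import numpy as np,cv2
from bench import *
def ray(c,u,v):
    M=np.array(c["camera_from_world"]);R=M[:3,:3];o=-R.T@M[:3,3]
    return o,R.T@np.array([(u-c["cx"])/c["fx"],(v-c["cy"])/c["fy"],1])
def onz(c,u,v,z):
    o,d=ray(c,u,v);return (o+d*(z-o[2])/d[2])
def proj(c,p):
    M=np.array(c["camera_from_world"]);q=M[:3,:3]@np.array(p)+M[:3,3]
    return c["fx"]*q[0]/q[2]+c["cx"],c["fy"]*q[1]/q[2]+c["cy"]
def crop(c,x0,x1,y0,y1,k,name):
    cv2.imwrite(name,cv2.resize(c["color"][y0:y1,x0:x1,::-1],None,fx=k,fy=k,interpolation=cv2.INTER_CUBIC))
def red(c,x0,x1,y0,y1):
    a=c["color"].astype(int);m=np.zeros(a.shape[:2],bool)
    m[y0:y1,x0:x1]=((a[...,0]>90)&(a[...,1]<60)&(a[...,2]<60))[y0:y1,x0:x1]
    v,u=np.nonzero(m);return u,v
E
python3 - <<'E'
from h import *
t=camera("top");s=camera("scene")
for c,b in((t,(200,250,200,240)),(s,(255,300,130,165))):
    u,v=red(c,*b);print(len(u),u.mean(),v.mean(),u.min(),u.max(),v.min(),v.max(),onz(c,u.mean(),v.mean(),.068))
crop(t,195,345,180,260,5,"pics/t1.png");crop(s,250,370,130,260,4.5,"pics/s1.png")
E
```

```text
20 211.9 226.95 210 214 225 229 [0.49240595 0.30694715 0.068     ]
47 271.1489361702128 147.31914893617022 269 273 142 153 [0.49324335 0.29840841 0.068     ]
```

View pics/t1.png

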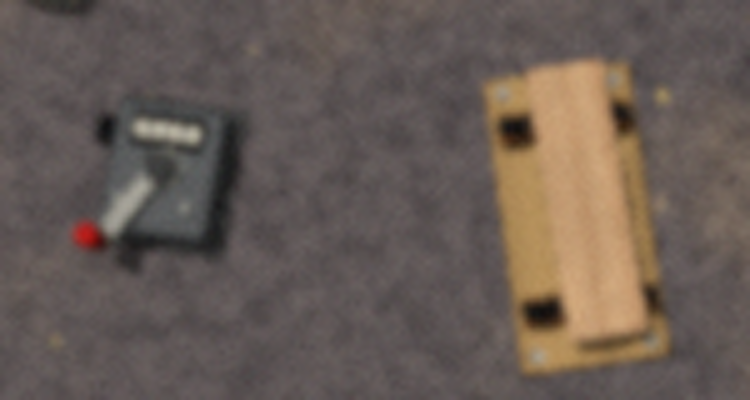

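View pics/s1.png

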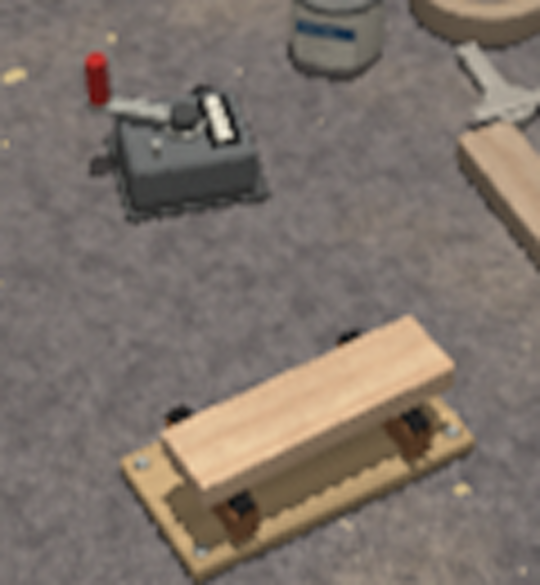

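The crops show the board's top-face corners, the lever hub at crop (162,165) and the red post at (88,235) in the top view, with the same points visible in the scene view. I'll turn these into poses.

Run:
```python
from h import *
np.set_printoptions(precision=4,suppress=True)
t=camera("top");s=camera("scene")
T=lambda p:((p[0]+.5)/5+194.5,(p[1]+.5)/5+179.5)
S=lambda p:((p[0]+.5)/4.5+249.5,(p[1]+.5)/4.5+129.5)
def tri(a,b):
    (o,d),(p,e)=ray(t,*T(a)),ray(s,*S(b))
    A=np.zeros((3,3));r=np.zeros(3)
    for o_,d_ in((o,d),(p,e)):
        d_=d_/np.linalg.norm(d_);P=np.eye(3)-np.outer(d_,d_);A+=P;r+=P@o_
    return np.linalg.solve(A,r)
for n,cs,C,c in(("top",[(527,70),(607,60),(650,330),(577,340)],T,t),("scene",[(410,317),(456,366),(208,492),(163,435)],S,s)):
    W=np.array([onz(c,*C(p),.059) for p in cs])[:,:2]
    ax=(W[0]+W[1]-W[2]-W[3])/2;w=(W[0]+W[3]-W[1]-W[2])/2
    print(n,W.mean(0),"L",np.linalg.norm(ax),np.degrees(np.arctan2(ax[1],ax[0])),"w",np.linalg.norm(w))
print("post top tri",tri((88,233),(97,58)),"T",onz(t,*T((88,235)),.072),"S top",onz(s,*S((97,58)),.08),"S bot",onz(s,*S((99,100)),.05))
print("hub T",onz(t,*T((162,165)),.05),"S",onz(s,*S((184,108)),.05),"tri",tri((162,165),(184,110)))
print("wheels T",onz(t,*T((168,131)),.041),"S",onz(s,*S((219,119)),.041))
print("reset wheel T",onz(t,*T((106,129)),.02))
print("sander",onz(t,370,183,.05));
# hose
for z in(.15,.3,.5):print(z,onz(t,303,90,z),onz(t,305,10,z), [proj(s,onz(t,303,90,z)),proj(s,onz(t,305,10,z))])
print("post red sees", proj(s,[.49,.303,.08]))
```

```text
top [0.5138 0.0192] L 0.15973216284490935 9.131969050410358 w 0.044744375574979664
scene [0.5163 0.0183] L 0.15841557310726825 9.560243966944462 w 0.044130938850090375
post top tri [0.4943 0.3027 0.0814] T [0.4929 0.3052 0.072 ] S top [0.4961 0.304  0.08  ] S bot [0.4938 0.2998 0.05  ]
hub T [0.5362 0.2689 0.05  ] S [0.5399 0.2726 0.05  ] tri [0.537  0.268  0.0529]
wheels T [0.5579 0.2677 0.041 ] S [0.5596 0.2642 0.041 ]
reset wheel T [0.5629 0.3091 0.02  ]
sander [ 0.6226 -0.1529  0.05  ]
0.15 [0.8705 0.0448 0.15  ] [1.1237 0.0375 0.15  ] [(np.float64(443.84331032204506), np.float64(146.1040583370864)), (np.float64(524.6916579047186), np.float64(123.76064374263483))]
0.3 [0.7961 0.0448 0.3   ] [1.012  0.0386 0.3   ] [(np.float64(430.519958517566), np.float64(103.46427999001799)), (np.float64(509.4166402382849), np.float64(84.1755458947885))]
0.5 [0.697  0.0448 0.5   ] [0.863 0.04  0.5  ] [(np.float64(406.1094799884597), np.float64(25.3414915879994)), (np.float64(481.2737899845339), np.float64(11.243552928255099))]
post red sees (np.float64(269.17821788389625), np.float64(143.28956959979882))
```

```bash
cat >> h.py <<'E'
from scipy.spatial.transform import Rotation as Ro
def go(*targets,yaw=None):
    s=read_state();R=Ro.from_quat(s["eef_rot"]);p=s["ee_pos"];y=R.as_matrix()[:,1]
    print("t",s["time"],"p",p.round(4),"tooly deg",np.degrees(np.arctan2(y[1],y[0])).round(2),"F",s["ft_force"].round(2),"w",s["width"])
    for q in targets:print(q,R.inv().apply(np.array(q)-p).round(4))
    if yaw is not None:
        Rt=Ro.from_matrix(np.array([[-np.sin(yaw),np.cos(yaw),0],[np.cos(yaw),np.sin(yaw),0],[0,0,-1]]).T)
        # columns: x,y,z
        M=np.column_stack([np.cross([np.cos(yaw),np.sin(yaw),0],[0,0,-1]),[np.cos(yaw),np.sin(yaw),0],[0,0,-1]])
        print("turn",(R.inv()*Ro.from_matrix(M)).as_rotvec().round(4))
E
sed -i '/Rt=Ro/d;/# columns/d' h.py
python3 -c "
from h import *
go((.3,-.4,.222),(.45,-.2,.222),(.45,.1,.222),(.499,.347,.2),yaw=np.radians(-100.4))"
```

```text
t 0.3 p [ 0.1374 -0.6096  0.2223] tooly deg -77.29 F [-0.35 -0.17 -0.85] w 0.08646359105871189
(0.3, -0.4, 0.222) [ 0.2047 -0.1687  0.0004]
(0.45, -0.2, 0.222) [ 0.395  -0.3308  0.0004]
(0.45, 0.1, 0.222) [ 4.610e-01 -6.235e-01  5.000e-04]
(0.499, 0.347, 0.2) [ 0.5631 -0.8537  0.0226]
turn [-4.000e-04  1.000e-04  4.033e-01]
```

Emit:
{"fn": "play_rows", "kwargs": {
  "increments": "0 0 0.05 0.04 -0.035 0 0; 0 0 0.1 0.08 -0.067 0 0; 0 0 0.15 0.12 -0.1 0 0; 0 0 0.2 0.16 -0.134 0 0; 0 0 0.25 0.2 -0.167 0 0; 0 0 0.3 0.24 -0.2 0 0; 0 0 0.35 0.275 -0.23 0 0; 0 0 0.4 0.31 -0.26 0 0",
  "grip_force": 10
}}

```text
time: 1.1
ee_pos: [0.3808, -0.2898, 0.2228]
eef_rot: [0.996, -0.09, 0.0, 0.0]
ft_force: [0.5, -1.4, -0.4]
width: 0.031
grip_force: 0.0
```

```bash
python3 -c "
from h import *
go((.45,-.2,.222),(.45,.1,.222),(.499,.347,.2),yaw=np.radians(-100.4));print(read_state()['joint_positions'])"
```

```text
t 1.1 p [ 0.3808 -0.2898  0.2228] tooly deg -100.34 F [ 0.47 -1.37 -0.42] w 0.031035762181785803
(0.45, -0.2, 0.222) [ 0.052  -0.1008  0.0008]
(0.45, 0.1, 0.222) [-0.0019 -0.3959  0.0005]
(0.499, 0.347, 0.2) [ 0.002  -0.6477  0.0224]
turn [ 0.0007 -0.0005  0.0011]
[ 0.90332316  0.02728011 -0.35217184  1.81737322  0.01022967  1.2979399
 -1.2026748 ]
```

Emit:
{"fn": "play_rows", "kwargs": {
  "increments": "0 0 -0.03 0 -0.045 0 0; 0 0 -0.06 0 -0.09 0 0; 0 0 -0.1 0 -0.135 0 0; 0 0 -0.14 0 -0.18 0 0; 0 0 -0.17 0 -0.225 0 0; 0 0 -0.2 0 -0.27 0 0; 0 0 -0.2 0 -0.315 0 0; 0 0 -0.2 0 -0.36 0 0"
}}

```text
time: 1.9
ee_pos: [0.4437, 0.0645, 0.2228]
eef_rot: [1.0, 0.011, 0.0, 0.0]
ft_force: [0.9, -0.1, -0.1]
width: 0.0008
grip_force: 0.0
```

```bash
python3 -c "
from h import *
go((.488,.352,.2),(.488,.352,.057),yaw=np.radians(-90));print(read_state()['joint_positions'])"
```

```text
t 1.9 p [0.4437 0.0645 0.2228] tooly deg -88.76 F [ 0.88 -0.08 -0.05] w 0.0008487601157272256
(0.488, 0.352, 0.2) [ 0.0505 -0.2865  0.0227]
(0.488, 0.352, 0.057) [ 0.0503 -0.2866  0.1657]
turn [ 0.0007 -0.001   0.0217]
[ 0.55440065 -0.03014758 -0.77286081  1.86596996 -0.0209446   1.29644154
 -1.76169043]
```

Emit:
{"fn": "play_rows", "kwargs": {
  "increments": "0 0 0 0.008 -0.045 0 0; 0 0 0 0.016 -0.09 0 0; 0 0 0 0.024 -0.135 0 0; 0 0 0 0.032 -0.18 0 0; 0 0 0 0.04 -0.22 0 0; 0 0 0 0.045 -0.26 0 0; 0 0 0 0.05 -0.287 0.02 0; 0 0 0 0.05 -0.287 0.05 0"
}}

```text
time: 2.7
ee_pos: [0.4867, 0.3559, 0.173]
eef_rot: [1.0, 0.013, 0.001, -0.002]
ft_force: [0.1, -0.4, 0.1]
width: 0.0008
grip_force: 0.0
```

```bash
python3 -c "
from h import *
go((.488,.352,.057),(.488,.274,.057),yaw=np.radians(-90));print(read_state()['joint_positions'])
t=camera('top');crop(t,170,290,160,260,5,'pics/t2.png')
"
```

```text
t 2.7 p [0.4867 0.3559 0.173 ] tooly deg -88.48 F [ 0.09 -0.45  0.09] w 0.0007615630633020457
(0.488, 0.352, 0.057) [0.0011 0.0044 0.1159]
(0.488, 0.274, 0.057) [-0.001   0.0823  0.1156]
turn [-0.0042 -0.0011  0.0266]
[-0.00622233  0.46216409 -0.91299013  1.5549359   0.37229097  1.30545654
 -2.50974443]
```

View pics/t2.png

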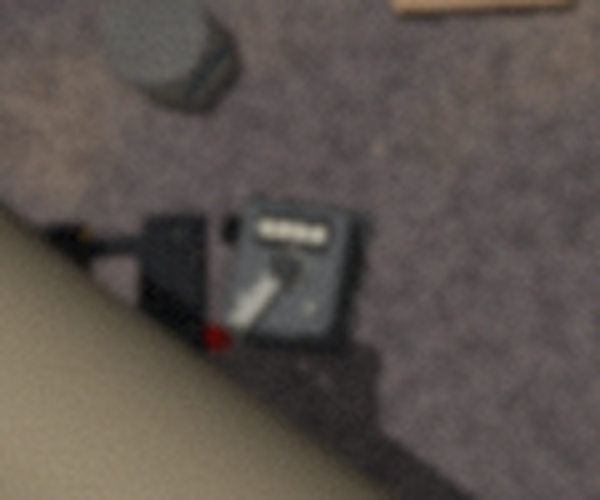

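The closed gripper hovers to the left (+y) of the red post at crop (217,338), and the lever is at rest. I'll descend with a small turn back from the joint-7 limit.

Emit:
{"fn": "play_rows", "kwargs": {
  "increments": "0 0 -0.08 0.001 0.004 0.02 0; 0 0 -0.08 0.001 0.004 0.04 0; 0 0 -0.08 0.001 0.004 0.065 0; 0 0 -0.08 0.001 0.004 0.09 0; 0 0 -0.08 0.001 0.004 0.105 0; 0 0 -0.08 0.001 0.004 0.115 0; 0 0 -0.08 0.001 0.004 0.115 0"
}}

```text
time: 3.45
ee_pos: [0.4884, 0.3462, 0.0569]
eef_rot: [0.999, 0.051, -0.001, 0.0]
ft_force: [0.7, -0.3, 0.1]
width: 0.0002
grip_force: 0.0
```

```bash
python3 -c "
from h import *
go((.488,.324,.057),(.488,.274,.057),(.488,.262,.057));print(read_state()['joint_positions'])
"
```

```text
t 3.45 p [0.4884 0.3462 0.0569] tooly deg -84.19 F [ 0.65 -0.27  0.09] w 0.00020464702485256897
(0.488, 0.324, 0.057) [-0.0027  0.0221 -0.0001]
(0.488, 0.274, 0.057) [-0.0077  0.0718 -0.    ]
(0.488, 0.262, 0.057) [-0.009   0.0837 -0.    ]
[-0.02966461  0.57626909 -0.8594682   1.67434339  0.47727204  1.11587963
 -2.49471079]
```

Emit:
{"fn": "play_rows", "kwargs": {
  "increments": "0 0 0 -0.001 0.01 0 0; 0 0 0 -0.002 0.02 0 0; 0 0 0 -0.003 0.03 0 0; 0 0 0 -0.004 0.04 0 0; 0 0 0 -0.005 0.05 0 0; 0 0 0 -0.006 0.057 0 0; 0 0 0 -0.007 0.064 0 0; 0 0 0 -0.007 0.064 0 0"
}}

```text
time: 4.25
ee_pos: [0.4885, 0.2813, 0.0578]
eef_rot: [0.999, 0.05, 0.0, 0.0]
ft_force: [-2.0, 1.9, 1.8]
width: -0.0
grip_force: 1.7
```

```bash
python3 -c "
from h import *
go((.488,.274,.057),(.488,.262,.057))
t=camera('scene');crop(t,210,370,90,210,5,'pics/s2.png')
"
```

```text
t 4.25 p [0.4885 0.2813 0.0578] tooly deg -84.24 F [-2.02  1.94  1.81] w -1.8171046365303618e-05
(0.488, 0.274, 0.057) [-0.0012  0.0072  0.0008]
(0.488, 0.262, 0.057) [-0.0024  0.0191  0.0008]
```

View pics/s2.png

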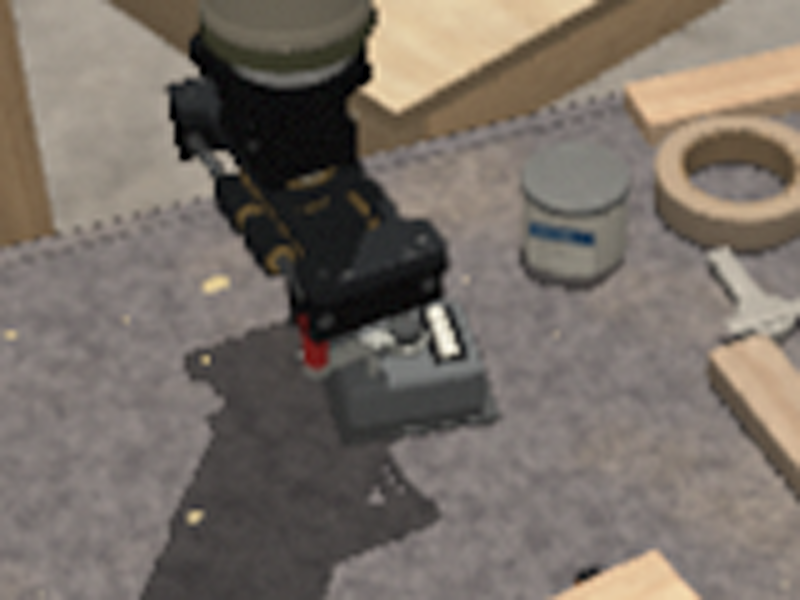

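The lever is swinging ahead of the fingers, with the red post at crop (315,345), but it isn't at the stop yet. I'll push further in small steps and watch the force.

Emit:
{"fn": "play_rows", "kwargs": {
  "increments": "0 0 0 0 0.003 0 0; 0 0 0 -0.001 0.006 0 0; 0 0 0 -0.001 0.008 0 0; 0 0 0 -0.001 0.008 0 0"
}}

```text
time: 4.7
ee_pos: [0.4886, 0.2741, 0.0577]
eef_rot: [0.999, 0.051, 0.0, -0.0]
ft_force: [1.7, 4.0, 1.1]
width: 0.0004
grip_force: 1.8
```

Emit:
{"fn": "play_rows", "kwargs": {
  "increments": "0 0 0 0 0.003 0 0; 0 0 0 0 0.004 0 0; 0 0 0 0 0.004 0 0"
}}

```text
time: 5.0
ee_pos: [0.4887, 0.2702, 0.0576]
eef_rot: [0.999, 0.051, 0.0, -0.0]
ft_force: [2.3, 4.2, 1.1]
width: 0.0004
grip_force: 2.0
```

Emit:
{"fn": "play_rows", "kwargs": {
  "increments": "0 0 0 0 0.002 0 0; 0 0 0 0 0.004 0 0; 0 0 0 0 0.004 0 0"
}}

```text
time: 5.3
ee_pos: [0.4887, 0.2694, 0.0579]
eef_rot: [0.999, 0.052, 0.001, -0.003]
ft_force: [4.5, 14.0, -5.2]
width: 0.0003
grip_force: 6.8
```

```bash
python3 -c "
from h import *
go((.488,.262,.057))
t=camera('scene');u,v=red(t,255,320,130,175);print(len(u),u.mean(),v.min(),v.max(),u.min(),u.max())
k=v>=v.max()-2;print('bottom',onz(t,u[k].mean(),v.max(),.047+.003))
print([proj(t,(.537+.055*np.cos(a),.269+.055*np.sin(a),.05)) for a in np.radians([141,180,190,198.3])])
"
```

```text
t 5.3 p [0.4887 0.2694 0.0579] tooly deg -84.06 F [ 4.45 13.98 -5.2 ] w 0.000254229468798295
(0.488, 0.262, 0.057) [-0.0014  0.0073  0.0009]
17 275.0 162 165 273 277
bottom [0.4845037  0.24576861 0.05      ]
[(np.float64(271.3107787870061), np.float64(150.96022628590418)), (np.float64(271.2809707128066), np.float64(159.87032554842915)), (np.float64(272.7330847307667), np.float64(161.98434694722607)), (np.float64(274.35706656283367), np.float64(163.5834918587008))]
```

The force jumped to 14 N while the motion stalled, and the post sits at the predicted stop pixel. I'm backing out now.

Emit:
{"fn": "play_rows", "kwargs": {
  "increments": "0 0 0 0 -0.01 0 0; 0 0 0 0.002 -0.025 0 0; 0 0 0 0.004 -0.04 0 0; 0 0 0 0.006 -0.055 0 0; 0 0 0 0.008 -0.07 0 0; 0 0 0 0.008 -0.085 0 0; 0 0 0 0.008 -0.085 -0.04 0; 0 0 0 0.008 -0.085 -0.08 0"
}}

```text
time: 6.15
ee_pos: [0.4866, 0.3507, 0.1368]
eef_rot: [0.999, 0.051, -0.002, 0.002]
ft_force: [0.2, 0.6, 0.2]
width: 0.0006
grip_force: 0.0
```

Emit:
{"fn": "play_rows", "kwargs": {
  "increments": "0 0 0 0 0 -0.04 0; 0 0 0 0 0.04 -0.08 0; 0 0 0 0 0.09 -0.09 0; 0 0 0 0 0.14 -0.09 0.3; 0 0 0 0 0.18 -0.09 0.6; 0 0 0 0 0.22 -0.09 1; 0 0 0 0 0.25 -0.09 1; 0 0 0 0 0.25 -0.09 1"
}}

```text
time: 6.95
ee_pos: [0.5135, 0.0968, 0.2266]
eef_rot: [0.999, 0.047, -0.001, 0.002]
ft_force: [-0.1, -0.0, 0.7]
width: 0.0325
grip_force: 0.0
```

```bash
python3 -c "
from h import *
go((.515,.0188,.2),(.515,.0188,.04),yaw=np.radians(-80.7));print(read_state()['joint_positions'])
for n,b in(('top',(200,250,200,240)),('scene',(255,300,130,175))):
    c=camera(n);u,v=red(c,*b);print(len(u),u.mean(),v.mean(),u.min(),u.max(),v.min(),v.max())
"
```

```text
t 6.95 p [0.5135 0.0968 0.2266] tooly deg -84.63 F [-0.09 -0.02  0.71] w 0.03252484958435684
(0.515, 0.0188, 0.2) [-0.0057  0.0777  0.0269]
(0.515, 0.0188, 0.04) [-0.0053  0.0772  0.1869]
turn [ 0.0031  0.003  -0.0687]
[ 0.53304496  0.20408426 -0.90330868  1.68389539  0.16678186  1.33710506
 -1.87674177]
21 211.95238095238096 226.61904761904762 210 214 224 229
44 271.1363636363636 147.38636363636363 269 273 142 152
```

The lever is back home, with the post at its original pixels in both views. Next I'll move over the board and open the gripper.

Emit:
{"fn": "play_rows", "kwargs": {
  "increments": "0.003 0.003 -0.03 -0.003 0.03 0 1; 0.003 0.003 -0.069 -0.005 0.06 0 1; 0.003 0.003 -0.069 -0.006 0.077 0.01 1; 0.003 0.003 -0.069 -0.006 0.077 0.04 1; 0.003 0.003 -0.069 -0.006 0.077 0.07 1; 0.003 0.003 -0.069 -0.006 0.077 0.09 1; 0.003 0.003 -0.069 -0.006 0.077 0.09 1; 0.003 0.003 -0.069 -0.006 0.077 0.09 1"
}}

```text
time: 7.85
ee_pos: [0.5152, 0.0271, 0.138]
eef_rot: [0.996, 0.086, 0.001, -0.002]
ft_force: [0.4, -0.2, 0.8]
width: 0.087
grip_force: 0.0
```

```bash
python3 -c "
from h import *
go((.515,.0188,.0305),yaw=np.radians(-80.7))
crop(camera('scene'),220,420,120,270,4,'pics/s3.png')
"
```

```text
t 7.85 p [0.5152 0.0271 0.138 ] tooly deg -80.1 F [ 0.43 -0.23  0.76] w 0.08699017079280325
(0.515, 0.0188, 0.0305) [-0.0019  0.0085  0.1074]
turn [-0.0034 -0.0025  0.0104]
```

View pics/s3.png

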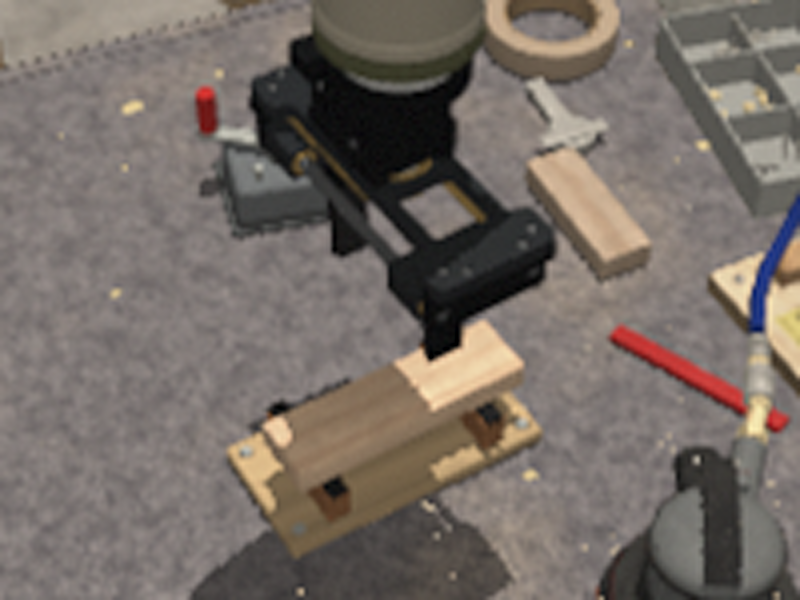

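The open gripper hovers above the board's middle, which lies undisturbed around crop (390,400), and nothing is in the way. I'll centre and descend.

Emit:
{"fn": "play_rows", "kwargs": {
  "increments": "-0.003 -0.002 0.01 -0.002 0.0085 0.01 1; -0.003 -0.002 0.01 -0.002 0.0085 0.03 1; -0.003 -0.002 0.01 -0.002 0.0085 0.05 1; -0.003 -0.002 0.01 -0.002 0.0085 0.07 1; -0.003 -0.002 0.01 -0.002 0.0085 0.085 1; -0.003 -0.002 0.01 -0.002 0.0085 0.1 1; -0.003 -0.002 0.01 -0.002 0.0085 0.107 1; -0.003 -0.002 0.01 -0.002 0.0085 0.107 1"
}}

```text
time: 8.7
ee_pos: [0.5147, 0.0174, 0.0298]
eef_rot: [0.997, 0.08, -0.0, -0.0]
ft_force: [-0.1, -0.4, 0.7]
width: 0.087
grip_force: 0.0
```

```bash
python3 -c "
from h import *
go((.515,.0188,.0305),yaw=np.radians(-80.7))
"
```

```text
t 8.7 p [0.5147 0.0174 0.0298] tooly deg -80.79 F [-0.12 -0.38  0.75] w 0.08702559796641714
(0.515, 0.0188, 0.0305) [ 0.0005 -0.0013 -0.0007]
turn [-0.0002  0.0001 -0.0015]
```

Emit:
{"fn": "play_rows", "kwargs": {
  "increments": "0 0 0 0 -0.001 0 0.6; 0 0 0 0 -0.001 0 0.55; 0 0 0 0 -0.001 0 0.45; 0 0 0 0 -0.001 0 0.4; 0 0 0 0 -0.001 0 0.4; 0 0 0 0 -0.001 0 0.4; 0 0 0 0 -0.001 0 0.4; 0 0 0 0 -0.001 0 0.4",
  "grip_force": 25
}}

```text
time: 9.5
ee_pos: [0.515, 0.0186, 0.0306]
eef_rot: [0.997, 0.08, 0.001, 0.0]
ft_force: [-1.3, -0.1, 1.4]
width: 0.0446
grip_force: 25.0
```

Emit:
{"fn": "play_rows", "kwargs": {
  "increments": "0 0 0 0 0 0 0.3; 0 0 0 0 0 -0.004 0.3; 0 0 0 0 0 -0.012 0.3; 0 0 0 0 0 -0.024 0.3; 0 0 0 0 0 -0.038 0.3; 0 0 0 0 0 -0.052 0.3; 0 0 0 0 0 -0.066 0.3; 0 0 0 0 0 -0.08 0.3",
  "grip_force": 30
}}

```text
time: 10.3
ee_pos: [0.515, 0.0184, 0.112]
eef_rot: [0.997, 0.08, 0.001, 0.0]
ft_force: [0.1, -0.6, -0.7]
width: 0.0447
grip_force: 30.0
```

Emit:
{"fn": "play_rows", "kwargs": {
  "increments": "0 0 0 0 0 -0.01 0.3; 0 0 0 0 0 -0.016 0.3; 0 0 0 0 0 -0.02 0.3; 0 0 0 0 0 -0.02 0.3; 0 0 0 0 0 -0.02 0.3; 0 0 0 0 0 -0.02 0.3; 0 0 0 0 0 -0.02 0.3; 0 0 0 0 0 -0.02 0.3"
}}

```text
time: 11.1
ee_pos: [0.5147, 0.0185, 0.1303]
eef_rot: [0.997, 0.08, 0.0, -0.0]
ft_force: [-0.4, 0.4, -0.6]
width: 0.0448
grip_force: 30.0
```

```bash
python3 -c "
from h import *
go((.515,.0188,.1305),yaw=np.radians(-80.7))
c=camera('scene');crop(c,220,420,70,270,3,'pics/s4.png')
u,v=red(c,255,300,130,175);print(len(u),u.mean(),v.mean(),np.abs(read_state()['joint_vel']).max())
"
```

```text
t 11.1 p [0.5147 0.0185 0.1303] tooly deg -80.78 F [-0.36  0.36 -0.56] w 0.04475449232027016
(0.515, 0.0188, 0.1305) [ 0.0004 -0.0003 -0.0002]
turn [-0.     -0.0007 -0.0014]
44 271.1363636363636 147.38636363636363 0.001618591149711241
```

View pics/s4.png

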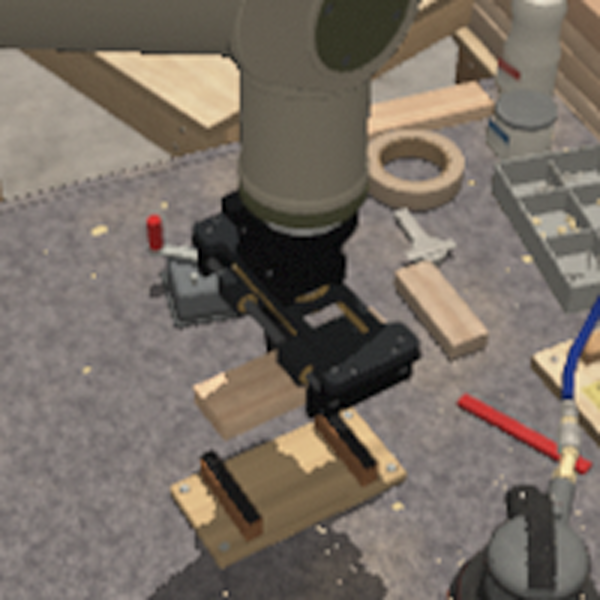

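The board hangs level in the gripper around crop (260,390) above the empty stand, and the lever is home at (155,232). I'm handing the job in.

```bash
python3 -c "
from bench import *
print(close_job())"
```

```text
the job is handed in; nothing more can be done
None
```

I swung the counter lever to its stop and it sprang back home. The board is now held level and still by its middle, 10 cm above the stand, and the job is handed in at about 11 s.

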